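# File the loose setting rods by length in the spring rack

## Robot

A 6-joint arm with a two-finger parallel gripper is mounted at the origin on a cart in front of the work surface, level with it; the furniture and walls round the work are solid. World frame = base frame: x ahead of the robot, y to its left, z up, the work surface at z = 0. Lengths are in m, angles in rad, forces in N, time in s.
With the tool pointing down it reaches from about 0.325 to 0.9 m from the base axis. Payload 6.1 kg.
Tool frame: the origin (TCP) lies midway between the tips of the shut fingers; the grasp point (between the pads) lies 19 mm behind it; x points along the fingers, y is the direction in which the jaws open and shut, and the axes are right-handed (so a half turn about x gives the same grasp; the last joint's range is limited). The gripper opens to 85 mm and grips with 20 to 120 N. Pads are 22 mm wide; open, the fingers measure 114 mm over their backs; the gripper's body (76 mm by 85 mm) begins 54 mm behind the grasp point. The pads swing forward as they close: fully open they stand 13 mm farther back than shut.
Start: joints at [-1.334, 0.22, 1.526, -0, 1.395, -0.126], TCP at [0.222, -0.584, 0.231] pointing down, gripper open.
Joint ranges: [-2.98, 2.98], [-0.91, 2.08], [0.09, 2.57], [-1.24, 4.39], [0.2, 2.65], [-2.68, 2.68]. Speed limits (rad/s): [2.57, 2.57, 3.01, 3.14, 3.14, 3.14].

## Interface

Orientations are given as [roll, pitch, yaw] about the fixed x, y, z axes, in that order (R = Rz(yaw) Ry(pitch) Rx(roll)).
In Python, from plant import movep, move_l, set_joints, gripper_to, hold, inverse_kinematics, observe, get_image, get_calibration, Unreachable, job_done gives the robot as it stands. Calls block until the motion is done:
- movep(position, orientation): joint-space move of the TCP to a pose.
- move_l(position, feed=0.15, rotation=None, max_force=None): straight line of the TCP; rotation=None keeps the orientation; feed is the mean speed in m/s. With max_force (N) it stops when the force on the tool has changed by that much, and returns True; else False.
- set_joints(angles): joint-space move.
- gripper_to(opening, f_grip=None): finger opening in m; f_grip is the grip in N (None keeps the last); returns when the fingers have stopped.
- hold(seconds).
- inverse_kinematics(position, orientation): joint angles nearest the present ones, or None.
- observe(): the state.
- get_image(name): name is "scene" or "top" or "wrist"; returns (picture, depth): 420x560x3 uint8, red, green, blue; 420x560 float32, m along the optical axis (not along the pixel's ray), 0 where there is no reading.
- get_calibration(name): a dict with "intrinsics" (3x3 intrinsics, pixels), "world_from_camera" (4x4, takes a point from camera to world coordinates). Camera axes: x right, y down, z forward; pixel columns grow to the right and rows downward; lengths in m; the calibration is good to about 2 mm. A picture is of the moment at which its call begins: read the wrist's pose just before it. get_calibration takes no time and is no camera call; for the wrist camera it gives the pose at the moment of the call.
A pose or a line that the arm cannot do raises Unreachable and nothing moves.
- job_done(): hands the job in, once; it reports no verdict.
The state is a dict: "time_s": time; "q": joint angles; "joint_velocities": joint speeds; "joint_torque": joint torques, N m; "eef_pos": TCP position; "tcp_rot": TCP orientation; "ft_force": force on the tool from outside, world axes, zero at the start; "torque": the same for the moment, N m; "opening": finger opening in m.
Only numpy, scipy, OpenCV 4.12 (cv2) and the standard library are available. Lean on these libraries where they do the work, as an engineer would, in place of code of your own. Each camera call takes 0.05 s, during which the arm holds its last target. There are 200 camera calls.

## Task

Three steel setting rods look alike but differ in length, and one of them is already filed in the spring rack: sort the two loose ones into the rows that match their lengths. Clip each in like the filed one, lying flat and held snugly end to end, one end under the orange sprung cup and the other under the dark hood (it goes in tilted: tuck one end into the cup, push the cup back, lower the other end and let the spring push the rod home). Leave the filed rod clipped in and the other things on the bench where they are.

Things in the scene. Friction and masses are not known exactly. Their poses are not given: they have to be found in the camera images.
- rod_short: the short setting rod: polished steel, round, 16 mm in diameter, hemispherical ends, 104 mm long over all, with a black square grip 16x16x30 mm round its middle; at the start it lies loose on the bench. Origin at its centre, x along the rod (either end may lead), lying on the bench its axis is 8 mm high. The three rods differ only in length
- rod_mid: the mid setting rod: polished steel, round, 16 mm in diameter, hemispherical ends, 120 mm long over all, with a black square grip 16x16x30 mm round its middle; at the start it is already filed in its row. Origin at its centre, x along the rod (either end may lead), lying on the bench its axis is 8 mm high. The three rods differ only in length
- rod_long: the long setting rod: polished steel, round, 16 mm in diameter, hemispherical ends, 136 mm long over all, with a black square grip 16x16x30 mm round its middle; at the start it lies loose on the bench. Origin at its centre, x along the rod (either end may lead), lying on the bench its axis is 8 mm high. The three rods differ only in length
- row_short: row (fixed holder, z up) for the short rod. Origin on the plywood plate's top; x runs from the orange sprung cup to the dark hood. A filed rod lies along x, centre at x 0, y 0, z 34 mm, seat floors at z 26: cup-end seat x -89 to -18 (cheeks 23 apart, top z 38, to x -40), hood-end seat x 36 to 52; open for fingers between
- hood_short (a point): top of the stop wall under the dark fixed hood of the short row, at x 52, y 0, z 46 mm of the row (axes of the row). The hood reaches 6 mm from this wall over that end of the rod: underside z 46, top z 50 mm; cheeks 24 mm apart below it
- face_short (a point): middle of the face of the orange sprung cup of the short row, 8 mm above the seat floor; moves with the cup along the row: x -47 mm in the row when empty, -52 with the rod filed, -63 pushed fully back. The cup's lip reaches 10 mm past this face over that end of the rod: underside z 48, top z 52 mm in the row. Spring post behind it, top z 50
- cup_short (a joint): slide of the orange sprung cup of the short row (m): 0 empty, 0.005 with its rod filed, 0.016 pushed fully back to its hard stop (away from the hood). The spring gives about 2 N at 0, 4 N filed, 8 N at the stop. Even at the stop the gap from lip to hood is 5 mm shorter than the rod, so a level rod cannot drop in
- row_mid: row (fixed holder, z up) for the mid rod. Origin on the plywood plate's top; x runs from the orange sprung cup to the dark hood. A filed rod lies along x, centre at x 0, y 0, z 34 mm, seat floors at z 26: cup-end seat x -97 to -26 (cheeks 23 apart, top z 38, to x -48), hood-end seat x 44 to 60; open for fingers between
- hood_mid (a point): top of the stop wall under the dark fixed hood of the mid row, at x 60, y 0, z 46 mm of the row (axes of the row). The hood reaches 6 mm from this wall over that end of the rod: underside z 46, top z 50 mm; cheeks 24 mm apart below it
- face_mid (a point): middle of the face of the orange sprung cup of the mid row, 8 mm above the seat floor; moves with the cup along the row: x -55 mm in the row when empty, -60 with the rod filed, -71 pushed fully back. The cup's lip reaches 10 mm past this face over that end of the rod: underside z 48, top z 52 mm in the row. Spring post behind it, top z 50
- cup_mid (a joint): slide of the orange sprung cup of the mid row (m): 0 empty, 0.005 with its rod filed, 0.016 pushed fully back to its hard stop (away from the hood). The spring gives about 2 N at 0, 4 N filed, 8 N at the stop. Even at the stop the gap from lip to hood is 5 mm shorter than the rod, so a level rod cannot drop in
- row_long: row (fixed holder, z up) for the long rod. Origin on the plywood plate's top; x runs from the orange sprung cup to the dark hood. A filed rod lies along x, centre at x 0, y 0, z 34 mm, seat floors at z 26: cup-end seat x -105 to -34 (cheeks 23 apart, top z 38, to x -56), hood-end seat x 52 to 68; open for fingers between
- hood_long (a point): top of the stop wall under the dark fixed hood of the long row, at x 68, y 0, z 46 mm of the row (axes of the row). The hood reaches 6 mm from this wall over that end of the rod: underside z 46, top z 50 mm; cheeks 24 mm apart below it
- face_long (a point): middle of the face of the orange sprung cup of the long row, 8 mm above the seat floor; moves with the cup along the row: x -63 mm in the row when empty, -68 with the rod filed, -79 pushed fully back. The cup's lip reaches 10 mm past this face over that end of the rod: underside z 48, top z 52 mm in the row. Spring post behind it, top z 50
- cup_long (a joint): slide of the orange sprung cup of the long row (m): 0 empty, 0.005 with its rod filed, 0.016 pushed fully back to its hard stop (away from the hood). The spring gives about 2 N at 0, 4 N filed, 8 N at the stop. Even at the stop the gap from lip to hood is 5 mm shorter than the rod, so a level rod cannot drop in
- rack: plywood plate 206x178x10 mm, fixed to the bench, that carries the three parallel rows 56 mm apart (their order changes). Origin under its centre, x along the rows, the row origins lie 12 mm further along x, 10 mm up
- sanding_block: bystander: brown cork sanding block 55x100x31 mm, origin under its centre
- tape_measure: bystander: yellow and black tape measure 34x70x62 mm, origin under its centre
- offcut: bystander: pale wood offcut 45x110x35 mm, origin under its centre
- masking_tape: bystander: blue roll of tape 84 mm across, 24 mm high, origin under its centre
- nut_jar: bystander: glass jar of fixings with a grey lid, 51 mm across, 65 mm high, origin under its centre

How it is judged:
At the end, for the whole second after the job is handed in: Each of the three rods lies at rest in the row of its own length, under cup and hood: its centre within 3 mm along and 5 mm across of the filed place, within 3.5 mm of the filed height, and parallel to the row within 0.09 rad (x of rod_short in the frame of row_short between -0.003 and 0.003 m and y of rod_short in the frame of row_short between -0.005 and 0.005 m and z of rod_short in the frame of row_short between 0.0305 and 0.0375 m and angle between the x axis of rod_short and the x axis of row_short, either way round below 0.09 rad and linear speed of each of rod_short, rod_mid, rod_long below 0.02 m/s and x of rod_mid in the frame of row_mid between -0.003 and 0.003 m and y of rod_mid in the frame of row_mid between -0.005 and 0.005 m and z of rod_mid in the frame of row_mid between 0.0305 and 0.0375 m and angle between the x axis of rod_mid and the x axis of row_mid, either way round below 0.09 rad and x of rod_long in the frame of row_long between -0.003 and 0.003 m and y of rod_long in the frame of row_long between -0.005 and 0.005 m and z of rod_long in the frame of row_long between 0.0305 and 0.0375 m and angle between the x axis of rod_long and the x axis of row_long, either way round below 0.09 rad); the robot touches nothing.
It fails at once if the rod that was already filed comes out of its row (distance between rod_mid and row_mid above 0.05 m).
It fails at once if a bystander (sanding block, tape measure, offcut, blue tape or jar) is shifted more than 3 cm (distance of any of sanding_block, tape_measure, offcut, masking_tape, nut_jar from where it was at the start of the episode above 0.03 m).
It also fails if it takes over 58 s, if anything falls off the work surface, if the arm or the gripper's body presses on something with over 40 N, if the wrist force passes 120 N, or if a joint passes its speed limit or range.

## Working session

There is one attempt and no reset: what is moved stays moved. The work goes in short steps, each a Python script; the robot and the scene stay as the last script left them, time stands still between calls to the robot, and variables do not carry over. Pictures are saved under pics/ and viewed, about 8 in all and at most 12, crops included, and the job is handed in when it is done.

```bash
ls; mkdir -p pics
python3 - <<'E'
from plant import *
import cv2,numpy as np
for n in("top","scene"):
    p,d=get_image(n); cv2.imwrite(f"pics/{n}0.png",p[:,:,::-1]); np.save(f"pics/{n}0.npy",d)
    c=get_calibration(n); print(n,np.round(c["intrinsics"],1).tolist(),np.round(c["world_from_camera"],3).tolist())
print(observe()["time_s"],observe()["tcp_rot"])
E
```

```text
pics
top [[419.8, 0.0, 275.0], [0.0, 419.8, 203.1], [0.0, 0.0, 1.0]] [[-0.008, -0.996, 0.088, 0.487], [-1.0, 0.009, 0.002, 0.057], [-0.003, -0.088, -0.996, 1.155], [0.0, 0.0, 0.0, 1.0]]
scene [[464.4, 0.0, 286.2], [0.0, 464.4, 215.9], [0.0, 0.0, 1.0]] [[-0.79, -0.428, 0.44, 0.065], [-0.613, 0.558, -0.559, 0.685], [-0.006, -0.711, -0.703, 0.839], [0.0, 0.0, 0.0, 1.0]]
0.1 [-1.70667331  1.56902195  1.79766422]
```

View pics/top0.png

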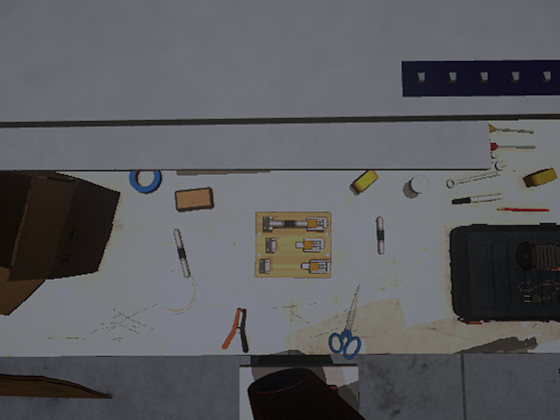

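View pics/scene0.png

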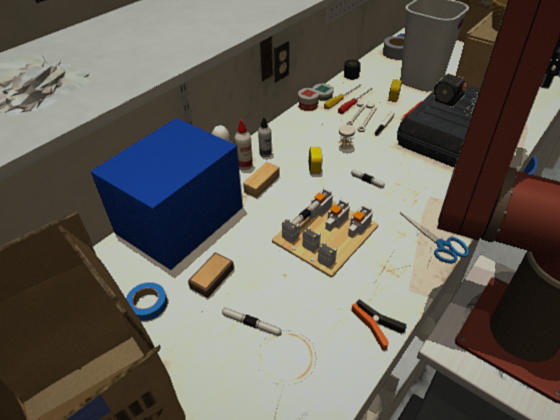

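The top view shows the loose long rod at about (181,253) and the short one at (380,235). The rack spans about (256–331, 212–277), with cups on the right, so row +x is world +y. The hood-to-cup spans put mid (filed) in the far row, short in the middle row and long in the near row.

```bash
cat > h.py <<'E'
import numpy as np,cv2
from scipy.spatial.transform import Rotation as Ro
from plant import *
def ray(cal,uv,z):
    K,T=cal["intrinsics"],np.array(cal["world_from_camera"])
    uv=np.atleast_2d(uv).astype(float)
    d=(np.linalg.inv(K)@np.c_[uv,np.ones(len(uv))].T).T@T[:3,:3].T
    o=T[:3,3]; return o+d*((z-o[2])/d[:,2])[:,None]
def rpy(xax,yax):  # tool x (fingers) and y (jaws) in world
    x=np.array(xax)/np.linalg.norm(xax);y=np.array(yax)-np.dot(yax,x)*x;y/=np.linalg.norm(y)
    return Ro.from_matrix(np.c_[x,y,np.cross(x,y)]).as_euler('xyz')
def down(jaw): return rpy([0,0,-1],[np.cos(jaw),np.sin(jaw),0])
E
python3 - <<'E'
from h import *
o=observe();c=get_calibration("wrist");R=Ro.from_euler('xyz',o["tcp_rot"]).as_matrix()
T=np.array(c["world_from_camera"]);print(np.round(R,2).tolist());print("cam in tool",np.round(R.T@(T[:3,3]-o["eef_pos"]),3),np.round(R.T@T[:3,:3],2).tolist(),np.round(c["intrinsics"],0).tolist())
ct=get_calibration("top")
print(ray(ct,[[181,253],[380,235]],.008).round(3).tolist());print(ray(ct,[[256,212],[331,212],[331,277],[256,277]],.01).round(3).tolist())
for p,q in(((0.40,-.23,.30),0),((.44,-.1,.35),0),((.44,.0,.35),0)):
  for j in(0,np.pi/2,np.pi,-np.pi/2): 
    s=inverse_kinematics(p,down(j)); print(p,round(j,2),None if s is None else np.round(s,2))
E
```

```text
[[-0.0, 0.35, -0.93], [0.0, -0.93, -0.35], [-1.0, -0.0, -0.0]]
cam in tool [-0.141 -0.001 -0.078] [[0.0, -0.31, 0.95], [1.0, 0.0, -0.0], [-0.0, 0.95, 0.31]] [[356.0, 0.0, 281.0], [0.0, 356.0, 207.0], [0.0, 0.0, 1.0]]
[[0.454, 0.316, 0.008], [0.498, -0.226, 0.008]]
[[0.563, 0.111, 0.01], [0.562, -0.094, 0.01], [0.386, -0.09, 0.01], [0.388, 0.112, 0.01]]
(0.4, -0.23, 0.3) 0 [-0.69 -0.22  1.84  0.    1.52 -0.69]
(0.4, -0.23, 0.3) 1.57 [-0.69 -0.22  1.84  0.    1.52 -2.26]
(0.4, -0.23, 0.3) 3.14 [-0.69 -0.22  1.84  0.    1.52  2.45]
(0.4, -0.23, 0.3) -1.57 [-0.69 -0.22  1.84  0.    1.52  0.88]
(0.44, -0.1, 0.35) 0 [-0.4  -0.26  1.78  0.    1.62 -0.4 ]
(0.44, -0.1, 0.35) 1.57 [-0.4  -0.26  1.78  0.    1.62 -1.97]
(0.44, -0.1, 0.35) 3.14 None
(0.44, -0.1, 0.35) -1.57 [-0.4  -0.26  1.78  0.    1.62  1.17]
(0.44, 0.0, 0.35) 0 [-0.18 -0.29  1.8   0.    1.63 -0.18]
(0.44, 0.0, 0.35) 1.57 [-0.18 -0.29  1.8   0.    1.63 -1.75]
(0.44, 0.0, 0.35) 3.14 None
(0.44, 0.0, 0.35) -1.57 [-0.18 -0.29  1.8   0.    1.63  1.39]<stdin>:8: UserWarning: Gimbal lock detected. Setting third angle to zero since it is not possible to uniquely determine all angles.
```

```bash
python3 - 2>/dev/null <<'E'
from h import *
movep([.53,.04,.27],down(-np.pi/2)); hold(.2)
c=get_calibration("wrist");p,d=get_image("wrist")
cv2.imwrite("pics/w1.png",p[:,:,::-1]);np.savez("pics/w1.npz",d=d,K=c["intrinsics"],T=c["world_from_camera"])
print(observe()["time_s"],observe()["eef_pos"],np.round(observe()["q"],2))
E
```

```text
2.825 [0.53003515 0.03954551 0.26990422] [-0.07 -0.03  1.72 -0.    1.45  1.5 ]
```

View pics/w1.png

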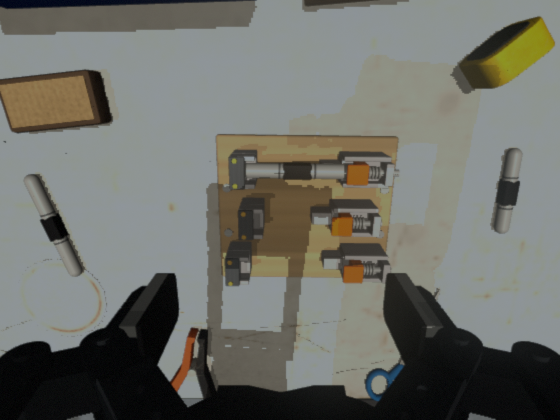

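The wrist view shows the long rod at left, with ends (32,177) and (77,274). The short rod is at right, with ends (514,150) and (500,232). The filed mid rod's grip is at (297,171), and the plate's far corners are (217,135) and (398,136). The middle row is short and the near row is long.

```bash
cat > m.py <<'E'
from h import *
z=np.load("pics/w1.npz");c=dict(intrinsics=z["K"],world_from_camera=z["T"])
im=cv2.imread("pics/w1.png");g=im.max(2)
def blob(x0,y0,x1,y1,m):
    s=np.zeros_like(m);s[y0:y1,x0:x1]=m[y0:y1,x0:x1]
    n,l,st,ce=cv2.connectedComponentsWithStats(s.astype(np.uint8));i=1+np.argmax(st[1:,4]);return np.argwhere(l==i)[:,::-1],st[i],ce[i]
for nm,w,zz in(("long",(15,165,95,285),.011),("short",(485,140,530,240),.011),("mid",(275,150,320,190),.048)):
    P,st,ce=blob(*w,g<60); r=cv2.minAreaRect(P.astype(np.float32))
    W=ray(c,ce,zz)[0]; print(nm,st,ce.round(1),W.round(4),"rect",np.round(ray(c,r[0],zz)[0],4))
# rods: bright steel vs table
def ends(a,b,zz):
    A,B=ray(c,[a,b],zz);print("len",np.linalg.norm(A-B).round(4),"mid",((A+B)/2).round(4),"ang",np.degrees(np.arctan2(*(A-B)[1::-1])).round(2))
ends((32,177),(77,274),.008);ends((514,150),(500,232),.008)
print("corners",ray(c,[(217,135),(398,136)],.01).round(4).tolist())
h=cv2.cvtColor(im,cv2.COLOR_BGR2HSV);om=(h[...,0]>5)&(h[...,0]<16)&(h[...,1]>200)&(h[...,2]>120)
for w in((335,155,375,190),(325,205,358,238),(338,255,370,285)):
    P,st,ce=blob(*w,om);print("cup",st,ray(c,ce,.06)[0].round(4))
a=cv2.resize(im[140:290,10:100],None,fx=4,fy=4);b=cv2.resize(im[140:290,480:545],None,fx=4,fy=4)
cv2.imwrite("pics/crop.png",np.hstack([a,b]))
# table depth check
T=z["T"];d=z["d"]
for u,v in((150,220),(450,200),(480,60)):
    q=np.linalg.inv(z["K"])@[u,v,1]*d[v,u];print("z",(T[:3,:3]@q+T[:3,3]).round(4))
E
python3 m.py
cat > /dev/null
```

```text
long [ 34 175  49  97 683] [ 55.6 225.2] [0.4565 0.31   0.011 ] rect [0.4566 0.3128 0.011 ]
short [494 150  25  76 548] [506.1 191. ] [ 0.4984 -0.2221  0.011 ] rect [ 0.5014 -0.2235  0.011 ]
mid [283 162  29  17 445] [296.9 170.2] [0.5311 0.0232 0.048 ] rect [0.5312 0.0232 0.048 ]
len 0.129 mid [0.4521 0.3128 0.008 ] ang 13.44
len 0.0997 mid [ 0.4958 -0.2252  0.008 ] ang 1.66
corners [[0.5628, 0.1108, 0.01], [0.5616, -0.0904, 0.01]]
cup [348 167   1   9   9] [ 0.5327 -0.0274  0.06  ]
cup [339 218  13   1  13] [ 0.4827 -0.0271  0.06  ]
cup [345 267  18  15 185] [ 0.4182 -0.0402  0.06  ]
z [ 0.4583  0.2012 -0.0019]
z [ 0.4838 -0.1647 -0.0016]
z [ 0.6371 -0.1506  0.0438]
```

View pics/crop.png

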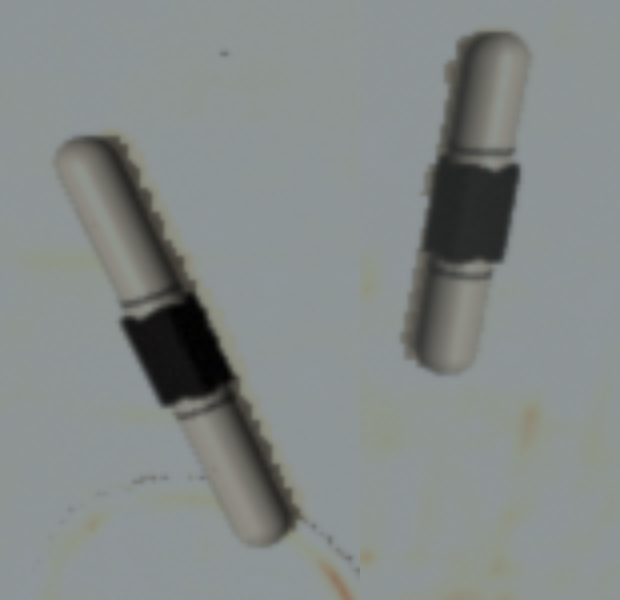

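```bash
cat > job.py <<'E'
from h import *
import warnings;warnings.filterwarnings("ignore")
u=np.array([.005,1,0]);u/=np.linalg.norm(u);Z=np.array([0,0,1.]);N=np.cross(u,Z)
ROW=dict(long=np.array([.4183,.0230,.010]),short=np.array([.4743,.0228,.010]))
LEN=dict(long=.136,short=.104);O=.004;D=.007;TH=np.radians(20)
def frame(th): e=u*np.cos(th)+Z*np.sin(th);x=u*np.sin(th)-Z*np.cos(th);return e,x,rpy(x,N)
def tcp(k,sx,sz,th):  # cup-end sphere centre at row (sx,0,sz)
    e,x,r=frame(th);return ROW[k]+u*sx+Z*sz+e*(LEN[k]/2-.008+O)+x*D,r
def say(s):
    o=observe();print(s,"t",round(o["time_s"],2),"tcp",np.round(o["eef_pos"],4),"F",np.round(o["ft_force"],1),"op",round(o["opening"],4),flush=True)
def wp(k):
    f0=-LEN[k]/2+.005
    return f0,tcp(k,f0+.022,.080,TH),tcp(k,f0+.022,.0365,TH)
def pickpose(k,c,ax,sg):
    psi=ax+sg*np.pi/2;return np.array([c[0]-O*np.sin(psi),c[1]+O*np.cos(psi),D*-1+.008]),down(psi)
def pick(k,c,ax,sg):
    p,r=pickpose(k,c,ax,sg)
    movep(p+Z*.08,r);gripper_to(.045,100);move_l(p,feed=.12,max_force=15);say("down");gripper_to(.0,100);say("grip")
    move_l(p+Z*.09,feed=.2);say("up")
def enter(k):
    f0,(pa,r),(pb,_)=wp(k)
    movep(pa,r);say("above");b=move_l(pb,feed=.08,max_force=8);say(f"entered stop={b}");return b
E
python3 - <<'E'
from job import *
z=np.load("pics/w1.npz");c=dict(intrinsics=z["K"],world_from_camera=z["T"])
for k,a,b in(("long",(32,175),(75.5,276.7)),("short",(514.2,148),(501.8,233.8))):
    A,B=ray(c,[a,b],.008);ax=np.arctan2(*(A-B)[1::-1]);m=(A+B)/2;print(k,"len",np.linalg.norm(A-B).round(4),m.round(4),round(ax,4))
    for sg in(-1,1):
        p,r=pickpose(k,m,ax,sg);print(sg,[None if (s:=inverse_kinematics(q,r)) is None else np.round(s,2).tolist() for q in(p,p+Z*.09)])
    f0,w1,w2=wp(k)
    for w in(w1,w2,tcp(k,f0-.008,.036,TH),tcp(k,f0-.008,.0355,0)):
        s=inverse_kinematics(*w);print(np.round(w[0],3),None if s is None else np.round(s,2).tolist())
g=ray(c,[(54.2,227.5),(508,192)],.010);print(g.round(4).tolist())
E
```

```text
long len 0.1344 [0.4514 0.3139 0.008 ] 0.2015
-1 [[0.46, 0.34, 1.86, -0.0, 0.94, 1.83], [0.46, 0.2, 1.83, -0.0, 1.11, 1.83]]
1 [[0.47, 0.32, 1.88, -0.0, 0.94, -1.31], [0.47, 0.18, 1.85, -0.0, 1.11, -1.31]]
[0.418 0.045 0.105] [-0.35, -0.11, 2.16, 0.35, 1.23, -0.49]
[0.418 0.045 0.062] [-0.35, -0.03, 2.18, 0.36, 1.13, -0.53]
[0.418 0.015 0.061] [-0.42, -0.01, 2.17, 0.35, 1.15, -0.58]
[0.418 0.016 0.038] [-0.15, -0.03, 2.2, -0.0, 0.98, -0.15]
short len 0.1044 [ 0.4957 -0.2264  0.008 ] 0.0551
-1 [[-0.57, 0.33, 1.88, 0.0, 0.94, 0.95], [-0.57, 0.19, 1.85, 0.0, 1.11, 0.95]]
1 [[-0.58, 0.31, 1.9, 0.0, 0.93, -2.2], [-0.58, 0.17, 1.87, 0.0, 1.11, -2.2]]
[0.474 0.045 0.1  ] [-0.31, 0.04, 2.03, 0.36, 1.2, -0.46]
[0.474 0.045 0.056] [-0.31, 0.12, 2.05, 0.37, 1.11, -0.49]
[0.474 0.015 0.056] [-0.37, 0.13, 2.04, 0.36, 1.13, -0.54]
[0.474 0.016 0.038] [-0.13, 0.1, 2.06, -0.0, 0.98, -0.13]
[[0.4531, 0.313, 0.01], [0.497, -0.2252, 0.01]]
```

Run:
```python
from job import *
pick("long",(.452,.3135),.2015,-1)
enter("long")
p,d=get_image("scene");cv2.imwrite("pics/s2.png",cv2.resize(p[180:280,250:400,::-1],None,fx=5,fy=5))
```

```text
down t 5.4 tcp [0.4564 0.3146 0.0015] F [-0.5 -0.1  0.1] op 0.0447
grip t 5.78 tcp [0.4569 0.3148 0.0024] F [-0.3  0.2  6.4] op 0.0138
up t 6.38 tcp [0.4553 0.3139 0.0901] F [-0.6  0.  -3.1] op 0.0134
above t 8.38 tcp [0.4183 0.0448 0.105 ] F [-1.2  0.1 -1.8] op 0.0134
entered stop=False t 9.07 tcp [0.4186 0.0445 0.0619] F [ 0.5 -0.4 -2.1] op 0.013
```

View pics/s2.png

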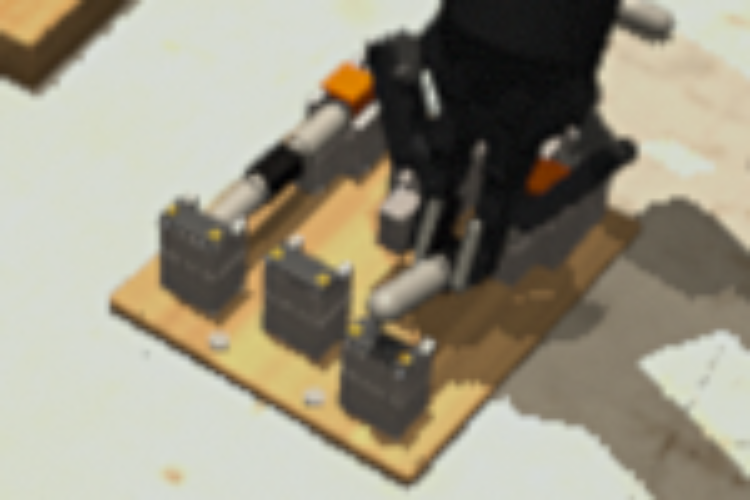

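The picture shows the long rod held tilted, with its hood end just above the near row's hood (about (375,300) in the crop) and no contact. Next I push the cup back.

```bash
cat >> job.py <<'E'
def push(k,n=.0335,F=12):
    p0=np.array(observe()["eef_pos"]);b=move_l(p0-u*n,feed=.04,max_force=F)
    p=np.array(observe()["eef_pos"]);say(f"pushed stop={b} travel={(p-p0)@-u:.4f}");return b
E
python3 - <<'E'
from job import *
push("long")
p,d=get_image("scene");cv2.imwrite("pics/s3.png",cv2.resize(p[180:280,250:400,::-1],None,fx=5,fy=5))
E
```

```text
pushed stop=True travel=0.0301 t 9.91 tcp [0.4182 0.0143 0.0624] F [2.2 6.8 1.3] op 0.0131
```

View pics/s3.png

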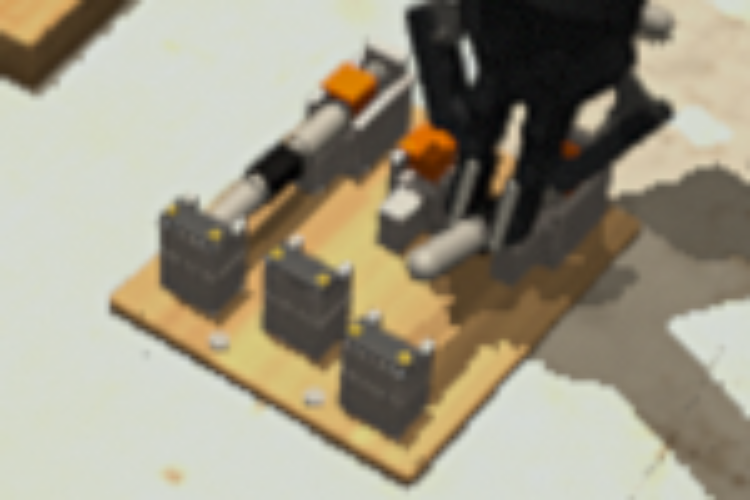

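The 30.1 mm travel matches the expected hard stop at 30.0 mm. Now I lower the hood end about the cup end, let it slide home and release.

```bash
cat >> job.py <<'E'
def lower(k,back=.0015,drop=.0012):
    p0=np.array(observe()["eef_pos"]);a=LEN[k]/2-.008+O
    e0,x0,_=frame(TH);s=p0-e0*a-x0*D
    for i in(1,2,3,4):
        e,x,r=frame(TH*(1-i/4));b=move_l(s+u*back-Z*drop*i/4+e*a+x*D,feed=.05,rotation=r,max_force=20 if i<4 else 14)
        say(f"lower{i} stop={b}")
        if b and i<4:return False
    return True
def home(k):
    p0=np.array(observe()["eef_pos"]);b=move_l(p0+u*.012,feed=.04,max_force=12);p=np.array(observe()["eef_pos"]);say(f"home stop={b} travel={(p-p0)@u:.4f}")
E
python3 - <<'E'
from job import *
if lower("long"): home("long")
p,d=get_image("scene");cv2.imwrite("pics/s4.png",cv2.resize(p[180:280,250:400,::-1],None,fx=5,fy=5))
E
```

```text
lower1 stop=False t 10.22 tcp [0.4177 0.0185 0.0565] F [ 0.5  6.8 -1.4] op 0.0132
lower2 stop=False t 10.49 tcp [0.4172 0.0192 0.0503] F [-1.3  6.9 -1.6] op 0.0129
lower3 stop=False t 10.76 tcp [0.4173 0.0192 0.0443] F [-1.5  6.9 -0.7] op 0.0133
lower4 stop=False t 11.03 tcp [0.4172 0.0188 0.0383] F [-2.2  6.9 -1.5] op 0.0132
home stop=True travel=0.0086 t 11.35 tcp [0.4173 0.0274 0.0383] F [ 0.2 -4.   2.4] op 0.0133
```

View pics/s4.png

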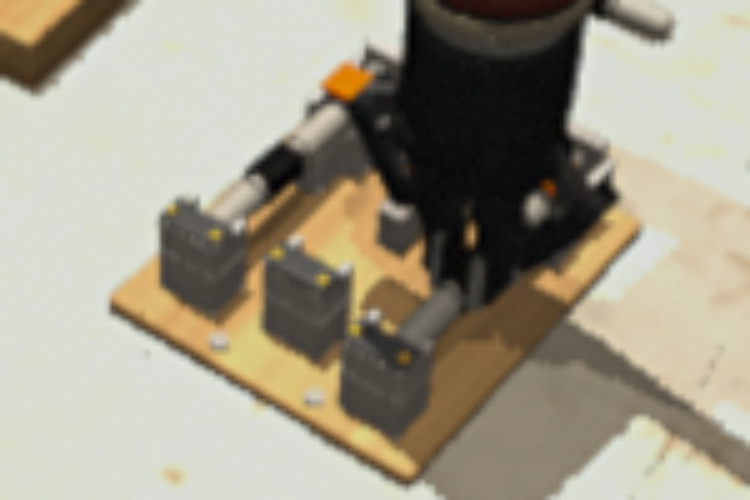

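The long rod's hood end is now under the near hood. I release it and go for the short rod with the same guards.

Run:
```python
from job import *
gripper_to(.030);say("released");p0=np.array(observe()["eef_pos"]);move_l(p0+Z*.10,feed=.15)
pick("short",(.4963,-.2258),.0551,-1)
p,d=get_image("scene");im1=cv2.resize(p[180:280,250:400,::-1],None,fx=3,fy=3)
ok=not enter("short")
b=push("short") if ok else False
p,d=get_image("scene");cv2.imwrite("pics/s5.png",np.vstack([im1,cv2.resize(p[180:280,250:400,::-1],None,fx=3,fy=3)]))
```

```text
released t 11.71 tcp [0.4154 0.0284 0.0371] F [0.2 0.3 0.1] op 0.0303
down t 14.7 tcp [ 0.5008 -0.2259  0.0016] F [ 1.1 -1.1 -0.2] op 0.0451
grip t 15.08 tcp [ 0.5012 -0.2262  0.0024] F [-1.3 -0.1  4.8] op 0.0134
up t 15.68 tcp [ 0.4998 -0.2252  0.0903] F [-0.2  0.8 -1.6] op 0.0134
above t 17.0 tcp [0.4742 0.045  0.0993] F [ 0.8 -0.  -1.6] op 0.0136
entered stop=False t 17.69 tcp [0.4745 0.0453 0.0562] F [ 0.6 -0.6 -2.2] op 0.013
pushed stop=True travel=0.0303 t 18.49 tcp [0.4741 0.015  0.0566] F [3.2 7.6 0.6] op 0.0132
```

View pics/s5.png

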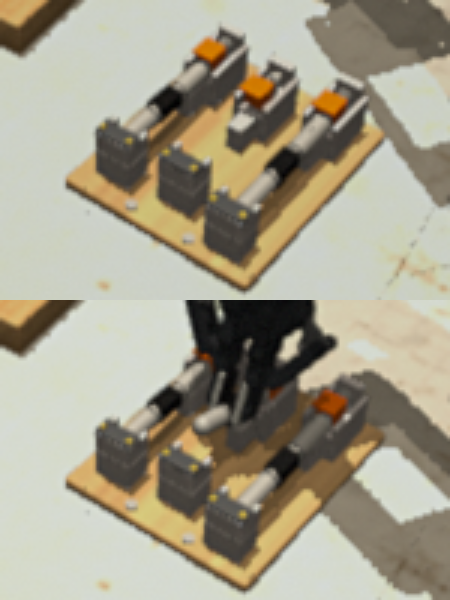

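In the upper panel the long rod is clipped in the near row under cup and hood. In the lower panel the short rod is tilted, with its cup pushed back 30.3 mm (30.0 expected). I finish the short rod the same way.

Run:
```python
from job import *
if lower("short"):
    home("short")
    gripper_to(.030);say("released");p0=np.array(observe()["eef_pos"]);move_l(p0+Z*.10,feed=.15)
    movep([.53,.04,.27],down(-np.pi/2));hold(.3)
    c=get_calibration("wrist");p,d=get_image("wrist");cv2.imwrite("pics/w6.png",cv2.resize(p[120:300,200:420,::-1],None,fx=3,fy=3))
    np.savez("pics/w6.npz",p=p,d=d,K=c["intrinsics"],T=c["world_from_camera"])
    cc=dict(c);g=p.max(2)
    for w in((265,150,330,190),(265,205,320,240),(265,250,330,290)):
        s=np.zeros_like(g);s[w[1]:w[3],w[0]:w[2]]=(g<60)[w[1]:w[3],w[0]:w[2]]
        n,l,st,ce=cv2.connectedComponentsWithStats(s);i=1+np.argmax(st[1:,4]);print(st[i],ray(cc,ce[i],.048)[0].round(4))
    say("end")
```

```text
lower1 stop=False t 18.79 tcp [0.474  0.0188 0.0524] F [-0.   6.4  0.4] op 0.0134
lower2 stop=False t 19.04 tcp [0.4736 0.0192 0.0476] F [-0.8  6.1  0.2] op 0.0131
lower3 stop=False t 19.29 tcp [0.4736 0.0191 0.043 ] F [-1.1  6.9  1.1] op 0.0133
lower4 stop=False t 19.54 tcp [0.4738 0.0185 0.0385] F [-1.7  8.1  0.5] op 0.0134
home stop=True travel=0.0085 t 19.87 tcp [0.4738 0.027  0.0384] F [-0.5 -3.8  2.9] op 0.0132
released t 20.18 tcp [0.4726 0.0281 0.0375] F [-0.4  0.2 -0.5] op 0.0303
[284 162  28  17 447] [0.5312 0.0233 0.048 ]
[265 207  55  24 597] [0.4762 0.0227 0.048 ]
[315 253  15  37 479] [ 0.4117 -0.0068  0.048 ]
end t 22.77 tcp [0.5299 0.04   0.2699] F [ 0.3 -0.1  0.2] op 0.0301
```

View pics/w6.png

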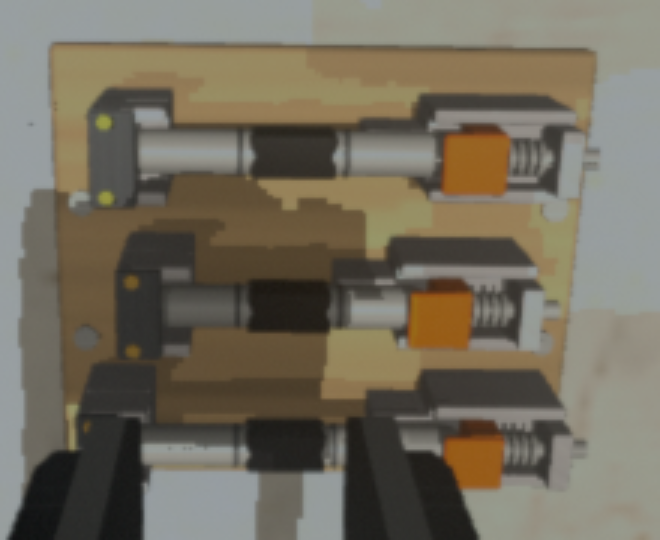

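The picture shows all three rods lying level under cup and hood, with equal spring compression. The long grip is at crop (287,446); a gripper finger spoiled its automatic reading. I make one last numeric check on it, then hand in.

Run:
```python
from job import *
z=np.load("pics/w6.npz");c=dict(intrinsics=z["K"],world_from_camera=z["T"])
px=[(200+287/3,120+446/3),(200+289/3,120+306/3),(200+293/3,120+152/3)]
print(ray(c,px,.048).round(4).tolist())
for u_,v_ in px:
    u_,v_=int(u_),int(v_);q=np.linalg.inv(z["K"])@[u_,v_,1]*z["d"][v_,u_];print("grip top z",(z["T"][:3,:3]@q+z["T"][:3,3])[2].round(4))
job_done()
```

```text
[[0.4174, 0.0236, 0.048], [0.4737, 0.0236, 0.048], [0.5303, 0.023, 0.048]]
grip top z 0.0504
grip top z 0.0512
grip top z 0.0498
the job is handed in; nothing more can be done
```

Both loose rods are clipped in and the job is handed in, at about 23 s of the 58 s allowed. The long rod is in the near row and the short rod in the middle row. The mid rod stayed filed in the far row, and I planned no contact with the bystanders. I did not measure them again afterwards.

**Insertion:** Each rod went in tilted 20° with force guards. The cups reached their hard stop after 30.1 mm and 30.3 mm of travel, where 30.0 mm was expected. After the rods were lowered, both stopped against the wall under the hood.

**Final wrist picture:** All three rods lie under cup and hood. Their grip centres agree within about 1 mm along the rows, and their grip tops within about 1.5 mm in height. The rows measure 56–57 mm apart.

**Check that failed:** The automatic reading of the long rod's grip picked up a gripper finger instead. I took that pixel by hand from the picture, and it agreed with the other two rods.

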